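Set a tin cap under the punch and cam the slide shut

ROBOT

A 7-joint arm with a two-finger parallel gripper is mounted at the origin on the work surface. World frame = base frame: x ahead of the robot, y to its left, z up, the work surface at z = 0. Lengths are in m, angles in rad, forces in N, time in s.
With the tool pointing down it reaches from about 0.4 to 0.875 m from the base axis. Payload 19.3 kg.
Tool frame: the origin (TCP) lies at the very end of the fingers, on their centre line; the grasp point (between the pads) lies 19 mm behind it; z points along the fingers, y is the direction in which the jaws open and shut (so a half turn about z gives the same grasp; the last joint's range is limited). The gripper opens to 85 mm and grips with 20 to 120 N. Pads are 22 mm wide; open, the fingers measure 114 mm over their backs; the gripper's body (76 mm by 85 mm) begins 54 mm behind the grasp point. The pads swing forward as they close: fully open they stand 13 mm farther back than shut.
Start: joints at [-1.38, 0.521, -0.036, 1.599, 0.021, 1.021, -0.113], TCP at [0.161, 0.604, 0.231] pointing down, gripper open.
Joint ranges: [-2.91, 2.91], [-0.3, 2.13], [-1.5, 1.42], [0.17, 2.43], [-1.26, 4.41], [0.16, 1.93], [-2.52, 2.52]. Speed limits (rad/s): [1.89, 1.89, 2.39, 2.39, 3.01, 3.01, 3.01].

INTERFACE

Orientations are given as [roll, pitch, yaw] about the fixed x, y, z axes, in that order (R = Rz(yaw) Ry(pitch) Rx(roll)).
In Python, from workcell import bot, grab_frame, calibration, workorder gives the robot as it stands.
- The arm moves only by the tool move_arm, never from a script. Its arguments are lists of equal length, an entry for each row: "jaw": the closure in counts, from 0 (fully open) to 255 (shut); "dp": the shift along the tool's x, y, z in units of 800 mm (1.0 is 800 mm), a list of three; "rotation": the turn, a rotation vector about the tool's x, y, z in units of pi rad (1.0 is pi rad), a list of three. In form: {"jaw": [jaw, ...], "dp": [[dx, dy, dz], ...], "rotation": [[rx, ry, rz], ...]}. A call has 1 to 10 rows; each row shifts and turns the commanded pose from where the row before left it, along the tool's axes as they then stand; what a row does not reach is not made up. A row lasts 1/8 s, in which the tool goes at most 62.5 mm and 10.7 degrees, less where a joint would pass 70% of its speed; a pose out of reach is approached as far as the arm can. A call with a number of a shift or a turn outside -1 to 1 is refused whole. A call with a gripper value outside its range is refused whole. The fingers move at their own pace and stop on an object; "squeeze" is the grip in N (left out, the last holds). Time passes only in rows, so rows that do not move let the fingers close. It gives the time, the measured TCP pose, the force and the opening at its end, in the units of the state.
- bot.observe(): the state, without advancing time (a new reading comes with each control period).
- grab_frame(name): name is "scene" or "top"; returns the picture (480x640x3 uint8, blue, green, red); there is no depth.
- calibration(name): a dict with "camera_matrix" (3x3 intrinsics, pixels), "dist" ([k1, k2, p1, p2, k3] as OpenCV has them; the pictures are not rectified), "T" (4x4, takes a point from camera to world coordinates). Camera axes: x right, y down, z forward; pixel columns grow to the right and rows downward; lengths in m; the calibration is good to about 2 mm. A picture is of the moment at which its call begins. calibration takes no time and is no camera call.
- workorder.job_done(): hands the job in, once; it reports no verdict.
The state is a dict: "clock": time; "qpos": joint angles; "qd": joint speeds; "joint_efforts": joint torques, N m; "position": TCP position; "tool_rot": TCP orientation; "force": force on the tool from outside, world axes, zero at the start; "moment": the same for the moment, N m; "grip_width": finger opening in m.
Only numpy, scipy, OpenCV 4.12 (cv2) and the standard library are available. Lean on these libraries where they do the work, as an engineer would, in place of code of your own. Each camera call takes 0.05 s, during which the arm holds its last target. There are 200 camera calls.

TASK

On the punching jig, push the sliding leg along its rail, against its return spring, until the punch tip stands over the red spot on the tin's cap, and stop there for a moment with the yellow cam lever still open. Then, holding the leg there, swing the cam lever fully closed against the black grip tab, and finish still holding the leg with the fingers, with the spot under the tip and the lever closed: do not let go. Leave the stock on the turntable and the spare tin alone.

Things in the scene. Friction and masses are not known exactly. Their poses are not given: they have to be found in the camera images.
- rail: fixed base of the jig: wooden board 84 x 360 mm with two aluminium rails, 24 mm high, end stops 30 mm high. Origin: centre of its underside, on the worktop. Its y axis runs along the rail; the leg slides along +y (away from its home stop), its x axis runs across. It may stand turned by up to 0.3 rad.
- sliding_leg: grey leg sliding along the rail's +y, 0 to 100 mm from home, where it starts and coincides with the rail's origin; same axes. A return spring (2.4 N at home, 4.4 N at full travel) pulls it home even with the lever closed, so it must be held. Flat bar 46 mm wide, top at z 30 mm. A tin in a nest at y +22 mm (62 mm diameter, cap top at z 72 mm) is part of it.
- red_spot (a point): centre of the red spot (12 mm diameter) on top of the tin's cap; in the leg's frame at (0, 34, 72.5) mm; moves with the leg
- push_face (a point): middle of the top edge of the grey push plate's -y face, in the leg's frame at (0, -70, 86) mm. The plate stands upright across the leg: 100 mm wide (x -50 to +50), y -70 to -62, z 30 to 86 mm. Push the leg by this face, for instance with the sides of open fingers.
- tab_top (a point): middle of the top of the fixed upright black grip tab on the leg, in the leg's frame at (-9, -101, 86) mm; the tab fills x -13 to -5, y -130 to -72, z 30 to 86 mm and faces the yellow lever
- squeeze_mid (a point): in the leg's frame (0, -81, 86) mm: midway between the outer faces of tab and closed lever (26 mm over both), 11 mm in front of the push plate. Open fingers fit from above, one outside the tab (x below -13), one outside the open lever, both touching the plate; squeezed together about this point they close the lever. Fingertips stay above z 32 mm.
- lever_end (a point): top of the free end of the yellow cam lever, an upright paddle 8 mm thick, 56 mm long, z 36 to 86 mm, on a vertical pin (16 mm barrel) at (9, -130) mm in the leg's frame. Closed it points along +y, fills x 5 to 13 mm and ends 4 mm short of the push plate; it opens by swinging its free end to +x.
- cam_lever (a joint): angle of the cam lever in rad: 0 = closed (parallel to the black tab, 10 mm gap between them), larger = open, limit 0.45 (free end 24 mm out). Starts at 0.33 to 0.42. Friction of about 3 N at the free end; it stays where it is left.
- punch: fixed green punch stand, with the rail's axes; origin on the worktop directly beneath the tip. Column 20 x 30 mm at x -72 mm on a 50 x 60 mm foot; arm 26 mm wide from the column over the slide, z 116 to 134 mm, black ball on top to z 168 mm. The tip is 30 to 80 mm along the rail's +y from where the red spot starts.
- punch_tip (a point): point of the fixed steel punch, 86 mm above the worktop (13 mm above the cap)
- turntable: round wooden turntable 280 mm diameter, top 26 mm high, fixed; origin at the centre of its underside
- olive_jar: olive ceramic jar, 94 mm diameter, 140 mm high, on the turntable; origin at the centre of its underside
- spice_bottle: glass spice bottle, 44 mm diameter, 110 mm high, on the turntable; origin at the centre of its underside
- orange_container: orange plastic container with white lid, 81 x 81 x 87 mm, on the turntable; origin at the centre of its underside
- spare_tin: small loose aluminium tin with cap and no spot, 62 mm diameter, 42 mm high, on the worktop; origin at the centre of its underside
Things that resemble listed ones, but are neither listed nor needed, are in the scene too. Several things have the shape of the punch; the one meant has the colours described above.

How it is judged:
By the outcome, as a careful person would: the job done as asked, in the order asked, and still so for the second after the job is handed in, while the arm keeps its last pose, push and grip.
It also fails if it takes over 35 s, if anything falls off the work surface, if the arm or the gripper's body presses on something with over 40 N, if the wrist force passes 120 N, or if a joint passes its speed limit or range.

## Working session

There is one attempt and no reset: what is moved stays moved. The work goes in short steps, Python scripts to look and compute and a tool call to move; the robot and the scene stay as the last step left them, time stands still between calls to the robot, and variables do not carry over. Pictures are saved under pics/ and viewed, about 8 in all and at most 12, crops included, and the job is handed in when it is done.

Besides the shell and the picture viewer there is one more tool, called after ">>>" in YAML: its name, and indented under it one key for each argument. move_arm: Moves the arm, as the interface text tells. Shifts and turns lie within -1 to 1; 1 stands for 800 mm of shift or pi rad of turn. Its arguments: {"type":"object","properties":{"jaw":{"type":"array","items":{"type":"number"}},"dp":{"type":"array","items":{"type":"array","items":{"type":"number","minimum":-1,"maximum":1}}},"rotation":{"type":"array","items":{"type":"array","items":{"type":"number","minimum":-1,"maximum":1}}},"squeeze":{"type":"number"}},"required":["jaw","dp","rotation"]}

```bash
mkdir -p pics; cat > h.py <<'E'
import numpy as np, cv2
from workcell import bot, grab_frame, calibration, workorder
def ray(cam,u,v):
    c=calibration(cam);K=np.array(c["camera_matrix"],float);d=np.array(c["dist"],float);T=np.array(c["T"])
    p=cv2.undistortPoints(np.array([[[u,v]]],float),K,d)[0,0]
    return T[:3,3],T[:3,:3]@np.array([p[0],p[1],1.])
def plane(cam,u,v,z):
    o,d=ray(cam,u,v);return o+d*(z-o[2])/d[2]
def proj(cam,P):
    c=calibration(cam);T=np.linalg.inv(np.array(c["T"]))
    r,_=cv2.Rodrigues(T[:3,:3])
    return cv2.projectPoints(np.array(P,float).reshape(-1,3),r,T[:3,3],np.array(c["camera_matrix"],float),np.array(c["dist"],float))[0].reshape(-1,2)
E
python3 - <<'E'
from h import *
for n in("scene","top"):
    cv2.imwrite(f"pics/{n}0.png",grab_frame(n)); print(n,np.round(calibration(n)["T"],3).tolist())
print(bot.observe())
E
```

```text
scene [[-0.591, 0.511, -0.624, 1.491], [0.806, 0.364, -0.466, 0.635], [-0.011, -0.779, -0.627, 0.996], [0.0, 0.0, 0.0, 1.0]]
top [[0.072, -0.976, 0.206, 0.273], [-0.997, -0.07, 0.019, -0.07], [-0.004, -0.207, -0.978, 1.43], [0.0, 0.0, 0.0, 1.0]]
{'clock': 0.1, 'qpos': array([-1.38020016,  0.52197891, -0.03631987,  1.59989978,  0.0211763 ,
        1.0210993 , -0.1127953 ]), 'qd': array([ 0.00146943,  0.00032368,  0.00012271, -0.00140691,  0.00107708,
        0.00013834, -0.00117342]), 'joint_efforts': array([ 2.81552864e-03, -9.28483844e+01,  1.98380426e+00, -3.70531940e+01,
        1.81432319e-02,  5.20671951e-03, -9.26096686e-05]), 'position': array([0.16111287, 0.60358849, 0.23078644]), 'tool_rot': array([-3.14059259e+00,  5.21572307e-05,  2.88077037e+00]), 'force': array([-0.22529385, -0.19799325,  0.71043641]), 'moment': array([-0.03761412, -0.03512385,  0.00137726]), 'grip_width': 0.0854202725903185}
```

View pics/top0.png

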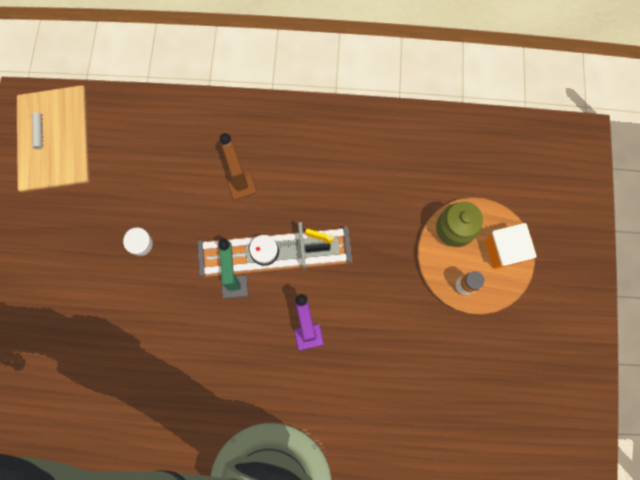

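View pics/scene0.png

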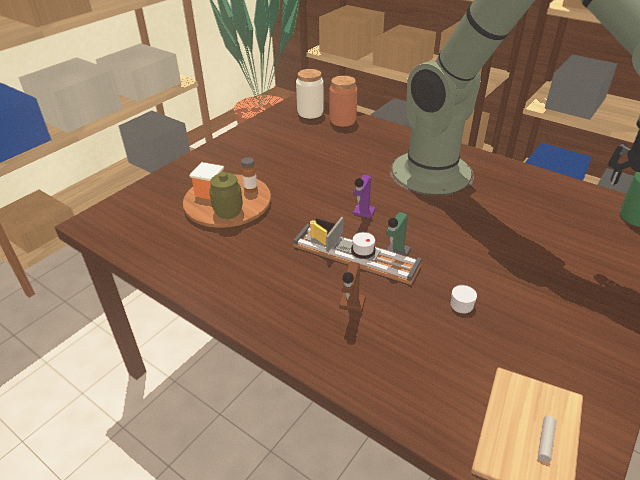

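Candidates for the punch: green (top 230,268), purple (308,322) and brown (237,165). I choose green, with the black ball, standing over the rail. For the tin: the one with the red spot (263,249), not the spare at (137,241).

```bash
python3 - <<'E'
from h import *
t=cv2.imread("pics/top0.png");s=cv2.imread("pics/scene0.png")
a=cv2.resize(t[215:305,190:360],(800,424),interpolation=cv2.INTER_CUBIC)
cv2.imwrite("pics/topcrop.png",a)
b=cv2.resize(s[195:290,285:430],(800,524),interpolation=cv2.INTER_CUBIC)
cv2.imwrite("pics/scenecrop.png",b)
def blobs(n,im,name,lo,hi,box):
    h=cv2.cvtColor(im,cv2.COLOR_BGR2HSV);m=cv2.inRange(h,lo,hi)
    k=np.zeros_like(m);x0,y0,x1,y1=box;k[y0:y1,x0:x1]=255;m&=k
    N,L,st,c=cv2.connectedComponentsWithStats(m)
    for i in range(1,N):
        if st[i,4]>3:
            ys,xs=np.where(L==i);print(n,name,st[i].tolist(),c[i].round(2))
for n,im,box in(("top",t,(190,215,360,305)),("scene",s,(285,195,430,290))):
    blobs(n,im,"yel",(22,150,120),(34,255,255),box)
    blobs(n,im,"red",(0,150,120),(6,255,255),box);blobs(n,im,"red2",(172,150,120),(180,255,255),box)
    blobs(n,im,"green",(60,60,30),(95,255,255),box)
E
```

```text
top yel [306, 229, 27, 15, 170] [318.45 235.51]
top red [256, 247, 4, 3, 9] [257.56 248.33]
top green [221, 243, 19, 47, 517] [227.98 269.93]
scene yel [310, 222, 6, 3, 7] [312.86 222.86]
scene red [366, 239, 4, 2, 6] [367.5  239.67]
scene green [395, 212, 12, 18, 105] [400.37 218.76]
scene green [404, 227, 2, 4, 5] [404.8 228.8]
scene green [387, 228, 2, 4, 5] [387.6 229.6]
scene green [404, 235, 1, 6, 6] [404.  237.5]
```

View pics/topcrop.png

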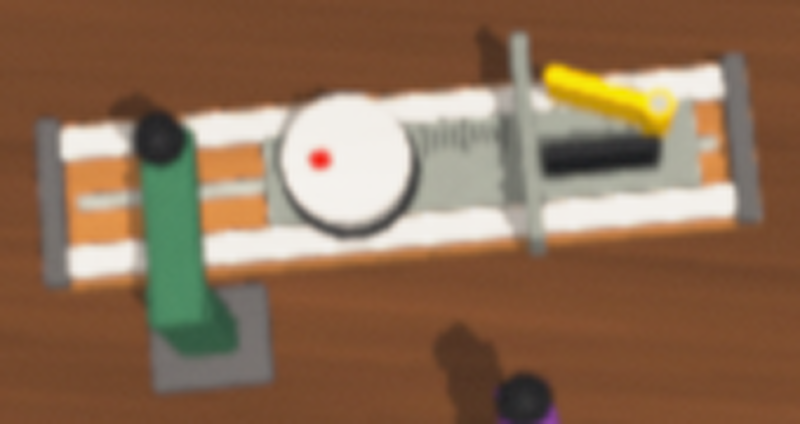

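View pics/scenecrop.png

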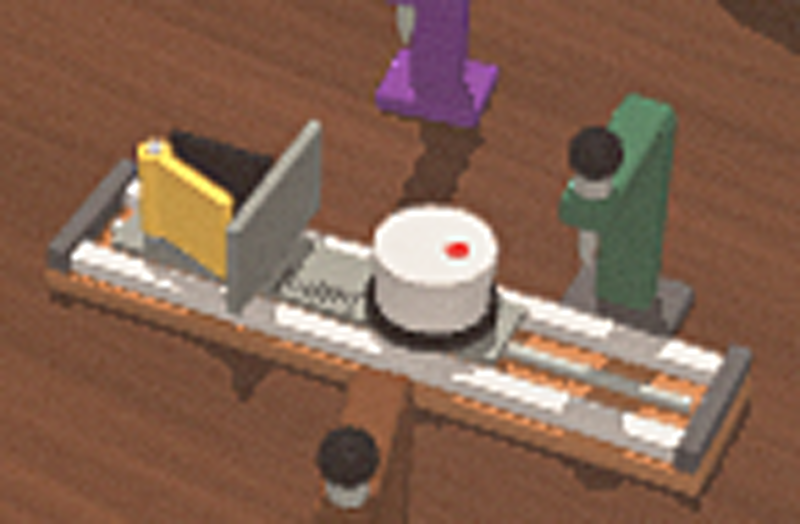

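```bash
cat > m.py <<'E'
from h import *
t=lambda x,y:(190+(x+.5)*170/800-.5,215+(y+.5)*90/424-.5)
s=lambda x,y:(285+(x+.5)*145/800-.5,195+(y+.5)*95/524-.5)
P=lambda c,p,z:plane(c,*p,z)
E
python3 - <<'E'
from m import *
L=[P("top",t(*q),.03) for q in((38,120),(47,287))];R=[P("top",t(*q),.03) for q in((742,53),(762,218))]
l=sum(L)/2;r=sum(R)/2;v=l-r
print("ends",l,r,np.linalg.norm(v),"yaw",np.arctan2(-v[0],v[1]))
Ls=[P("scene",s(*q),.03) for q in((747,349),(690,470))];Rs=[P("scene",s(*q),.03) for q in((125,162),(52,262))]
ls=sum(Ls)/2;rs=sum(Rs)/2;w=ls-rs;print("scene ends",ls,rs,np.linalg.norm(w),"yaw",np.arctan2(-w[0],w[1]))
yaw=np.arctan2(-v[0],v[1]);o=(l+r)/2
def f(p,o=o): 
    d=p-o;c,n=np.cos(yaw),np.sin(yaw);return np.round([c*d[0]+n*d[1],-n*d[0]+c*d[1]],4)
print("spot",f(P("top",t(320,159),.0725)),f(P("scene",s(458,249),.0725)))
print("plate far/near top",[f(P("top",t(*q),.086)) for q in((513,35),(535,250))], "+y edge/-y",f(P("top",t(513,100),.086)),f(P("top",t(528,100),.086)))
print("tab",[f(P("top",t(*q),.086)) for q in((543,158),(660,150))])
print("pin,end",[f(P("top",t(*q),.086)) for q in((660,103),(553,76))],[f(P("scene",s(*q),.086)) for q in((155,148),(230,195))])
print("ball",f(P("top",t(160,138),.151)),f(P("scene",s(595,155),.151)))
print("tip scene",f(P("scene",s(588,292),.086)))
print("arm mid top",[f(P("top",t(*q),.134)) for q in((168,170),(178,320))])
E
```

```text
ends [0.49696931 0.20552806 0.03      ] [ 0.55630686 -0.14305879  0.03      ] 0.353601105060327 yaw 0.16860703562118978
scene ends [0.50315134 0.20699869 0.03      ] [ 0.55975236 -0.13665095  0.03      ] 0.3482796934880047 yaw 0.16324000781880532
spot [0.0004 0.0347] [-0.0023  0.0345]
plate far/near top [array([ 0.0491, -0.0633]), array([-0.0557, -0.0639])] +y edge/-y [ 0.0174 -0.0603] [ 0.0167 -0.0675]
tab [array([-0.0121, -0.0719]), array([-0.0136, -0.1277])]
pin,end [array([ 0.0091, -0.13  ]), array([ 0.0272, -0.0805])] [array([ 0.0053, -0.1302]), array([ 0.0233, -0.0786])]
ball [0.0017 0.1012] [-0.0052  0.0995]
tip scene [0.016 0.109]
arm mid top [array([-0.01  ,  0.1006]), array([-0.0796,  0.1009])]
```

```bash
cat >> h.py <<'E'
from scipy.spatial.transform import Rotation as Ro
O=np.array([.5277,.0322]);YAW=.167
def goal(x,y,z):
    c,s=np.cos(YAW),np.sin(YAW);return np.array([O[0]+c*x-s*y,O[1]+s*x+c*y,z])
def inrail(p):
    c,s=np.cos(YAW),np.sin(YAW);d=np.array(p)[:2]-O;return np.array([c*d[0]+s*d[1],-s*d[0]+c*d[1],p[2]])*1000
def rows(g,n,p=None,R=None,yaw=np.pi/2+YAW):
    st=bot.observe();p=st["position"] if p is None else p
    R=Ro.from_euler("xyz",st["tool_rot"]) if R is None else R
    G=Ro.from_euler("xyz",[np.pi,0,yaw]);w=(R.inv()*G).as_rotvec()/n
    for i in range(n):
        print((R.inv().apply((g-p)/n)/.8).round(3).tolist(),(w/np.pi).round(4).tolist());R=R*Ro.from_rotvec(w)
E
python3 -c "
from h import *
rows(goal(0,-.090,.231),18)"
```

```text
[-0.037, -0.037, 0.0] [-0.0, 0.0, 0.0202]
[-0.04, -0.035, 0.0] [-0.0, 0.0, 0.0202]
[-0.042, -0.032, 0.0] [-0.0, 0.0, 0.0202]
[-0.044, -0.03, 0.0] [-0.0, 0.0, 0.0202]
[-0.046, -0.027, 0.0] [-0.0, 0.0, 0.0202]
[-0.047, -0.024, 0.0] [-0.0, 0.0, 0.0202]
[-0.049, -0.021, 0.0] [-0.0, 0.0, 0.0202]
[-0.05, -0.018, 0.0] [-0.0, 0.0, 0.0202]
[-0.051, -0.015, 0.0] [-0.0, 0.0, 0.0202]
[-0.052, -0.011, -0.0] [-0.0, 0.0, 0.0202]
[-0.052, -0.008, -0.0] [-0.0, 0.0, 0.0202]
[-0.053, -0.005, -0.0] [-0.0, 0.0, 0.0202]
[-0.053, -0.001, -0.0] [-0.0, 0.0, 0.0202]
[-0.053, 0.002, -0.0] [-0.0, 0.0, 0.0202]
[-0.053, 0.005, -0.0] [-0.0, 0.0, 0.0202]
[-0.052, 0.009, -0.0] [-0.0, 0.0, 0.0202]
[-0.052, 0.012, -0.0] [-0.0, 0.0, 0.0202]
[-0.051, 0.015, -0.0] [-0.0, 0.0, 0.0202]
```

>>> move_arm:
  jaw: [0,0,0,0,0,0,0,0,0,0]
  dp:
    - [-0.037,-0.037,0]
    - [-0.04,-0.035,0]
    - [-0.042,-0.032,0]
    - [-0.044,-0.03,0]
    - [-0.046,-0.027,0]
    - [-0.047,-0.024,0]
    - [-0.049,-0.021,0]
    - [-0.05,-0.018,0]
    - [-0.051,-0.015,0]
    - [-0.052,-0.011,0]
  rotation:
    - [0,0,0.02]
    - [0,0,0.02]
    - [0,0,0.02]
    - [0,0,0.02]
    - [0,0,0.02]
    - [0,0,0.02]
    - [0,0,0.02]
    - [0,0,0.02]
    - [0,0,0.02]
    - [0,0,0.02]
  squeeze: 40

```text
clock: 1.35
position: [0.3751, 0.2358, 0.2313]
tool_rot: [-3.142, -0.0, 2.251]
force: [0.7, 0.4, 0.2]
grip_width: 0.0856
```

>>> move_arm:
  jaw: [0,0,0,0,0,0,0,0,0]
  dp:
    - [-0.052,-0.008,0]
    - [-0.053,-0.005,0]
    - [-0.053,-0.001,0]
    - [-0.053,0.002,0]
    - [-0.053,0.005,0]
    - [-0.052,0.009,0]
    - [-0.052,0.012,0]
    - [-0.051,0.015,0]
    - [0,0,0]
  rotation:
    - [0,0,0.02]
    - [0,0,0.02]
    - [0,0,0.02]
    - [0,0,0.02]
    - [0,0,0.02]
    - [0,0,0.02]
    - [0,0,0.02]
    - [0,0,0.02]
    - [0,0,0]

```text
clock: 2.48
position: [0.547, -0.0587, 0.2309]
tool_rot: [-3.141, 0.001, 1.745]
force: [0.5, 0.5, -0.9]
grip_width: 0.0855
```

```bash
python3 -c "
from h import *
s=bot.observe();print(s['clock'],s['position'],s['tool_rot'],s['force'],inrail(s['position']))
rows(goal(0,-.092,.120),3)"
```

```text
2.475 [ 0.54695584 -0.05870111  0.23092043] [-3.14106781e+00  1.41799516e-03  1.74508361e+00] [ 0.47271622  0.51434237 -0.85015674] [  3.87792673 -92.83728516 230.92042623]
[0.0, -0.002, 0.046] [-0.0001, 0.0002, 0.0008]
[0.0, -0.002, 0.046] [-0.0001, 0.0002, 0.0008]
[0.0, -0.002, 0.046] [-0.0001, 0.0002, 0.0008]
```

>>> move_arm:
  jaw: [0,0,0,0]
  dp:
    - [0,-0.002,0.046]
    - [0,-0.002,0.046]
    - [0,-0.001,0.046]
    - [0,0,0]
  rotation:
    - [0,0,0.001]
    - [0,0,0.001]
    - [0,0,0]
    - [0,0,0]

```text
clock: 2.98
position: [0.5408, -0.0558, 0.1191]
tool_rot: [-3.137, -0.001, 1.744]
force: [-0.5, -0.0, -0.2]
grip_width: 0.0856
```

```bash
python3 -c "
from h import *
s=bot.observe();print(s['clock'],s['tool_rot'],s['force'],inrail(s['position']))
a=grab_frame('scene')[150:295,265:435];b=grab_frame('top')[205:305,190:360]
f=lambda i:cv2.resize(i,None,fx=3.3,fy=3.3,interpolation=cv2.INTER_CUBIC)
f2=lambda i:cv2.resize(i,None,fx=1.4,fy=1.4)
cv2.imwrite('pics/c1.png',cv2.resize(np.vstack([a,b]),None,fx=2.44,fy=2.44,interpolation=cv2.INTER_CUBIC))
"
```

```text
2.975 [-3.13723008e+00 -7.81633544e-04  1.74427052e+00] [-0.49379333 -0.03576922 -0.16784418] [ -1.68027431 -89.00225689 119.13894686]
```

View pics/c1.png

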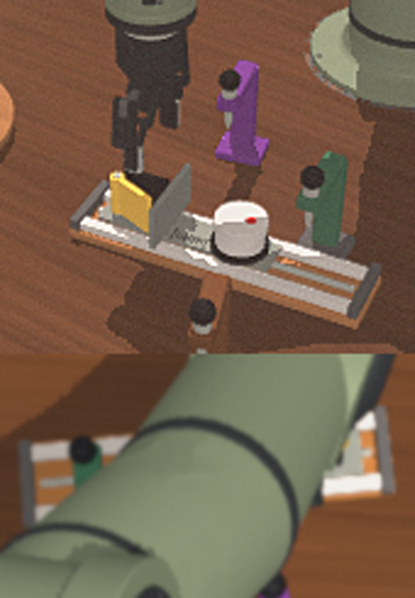

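The scene crop shows the open fingers above and to the left of the tab and lever (pads near 135,150; lever at 130,195). The top view is hidden by the arm. Lowering next.

>>> move_arm:
  jaw: [0,0,0,0]
  dp:
    - [-0.004,0.004,0.03]
    - [0,0,0.03]
    - [0,0,0.03]
    - [0,0,0]
  rotation:
    - [0,0,0.001]
    - [0,0,0.001]
    - [0,0,0]
    - [0,0,0]

```text
clock: 3.58
position: [0.5463, -0.0589, 0.0493]
tool_rot: [-3.141, -0.0, 1.738]
force: [-0.7, 0.1, 0.3]
grip_width: 0.0857
```

```bash
python3 -c "
from h import *
s=bot.observe();print(s['clock'],s['tool_rot'],s['force'],inrail(s['position']))
a=grab_frame('scene')[150:295,265:435]
cv2.imwrite('pics/c2.png',cv2.resize(a,None,fx=4,fy=4,interpolation=cv2.INTER_CUBIC))
"
```

```text
3.575 [-3.14129134e+00 -2.00032422e-04  1.73756575e+00] [-0.7386003   0.0561673   0.25529926] [  3.1728103  -92.87599657  49.33065944]
```

View pics/c2.png

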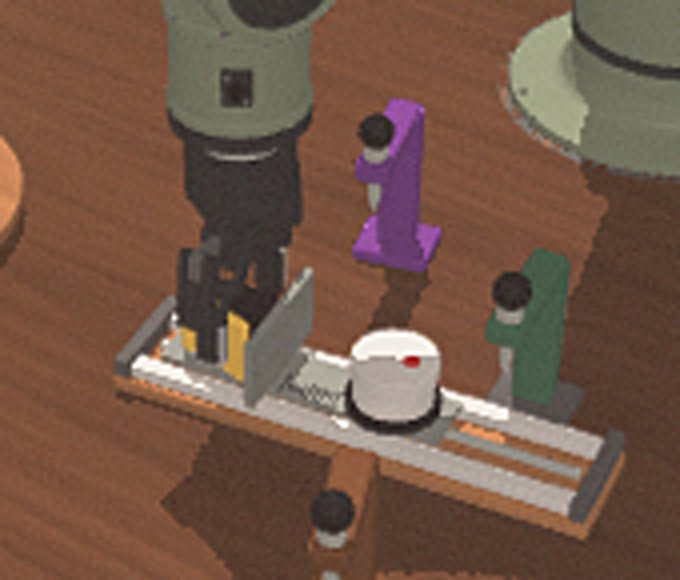

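The fingers straddle tab and lever (one pad outside the lever at 208,340), and nothing touches. Pushing next.

>>> move_arm:
  jaw: [0,0,0,0,0,0,0,0,0,0]
  dp:
    - [0.006,-0.001,0]
    - [0.006,0,0]
    - [0.01,0,0]
    - [0.01,0,0]
    - [0.01,0,0]
    - [0.01,0,0]
    - [0.01,0,0]
    - [0.01,0,0]
    - [0.006,0,0]
    - [0,0,0]
  rotation:
    - [0,0,0]
    - [0,0,0]
    - [0,0,0]
    - [0,0,0]
    - [0,0,0]
    - [0,0,0]
    - [0,0,0]
    - [0,0,0]
    - [0,0,0]
    - [0,0,0]

```text
clock: 4.88
position: [0.535, 0.0028, 0.0488]
tool_rot: [-3.141, -0.0, 1.738]
force: [1.8, -2.6, 1.1]
grip_width: 0.0854
```

```bash
cat > look.py <<'E'
from h import *
import sys
s=bot.observe();print(s['clock'],s['tool_rot'],s['force'],inrail(s['position']))
im=grab_frame('scene');h=cv2.cvtColor(im,cv2.COLOR_BGR2HSV)
w=im.astype(float);red=np.clip(w[...,2]-np.maximum(w[...,0],w[...,1])-90,0,None)
k=np.zeros(red.shape);k[225:270,350:430]=1;red*=k;ys,xs=np.indices(red.shape)
u,v=(red*xs).sum()/red.sum(),(red*ys).sum()/red.sum()
print("spot",u,v,(red>0).sum(),inrail(plane('scene',u,v,.0725)))
print("home pred",proj('scene',goal(0,.034,.0725)),"tip pred",proj('scene',goal(0,.1005,.086)))
cv2.imwrite(sys.argv[1],cv2.resize(im[200:280,340:440],None,fx=7,fy=7,interpolation=cv2.INTER_CUBIC))
E
python3 look.py pics/c3.png
```

```text
4.875 [-3.14149253e+00 -1.35363648e-04  1.73768496e+00] [ 1.76829534 -2.6334923   1.05277742] [  2.28414198 -30.2244273   48.84579368]
spot 384.80281690140845 244.9906103286385 9 [-3.23090252 84.16540036 72.5       ]
home pred [[367.16705811 240.51368028]] tip pred [[390.40583796 243.53299296]]
```

View pics/c3.png

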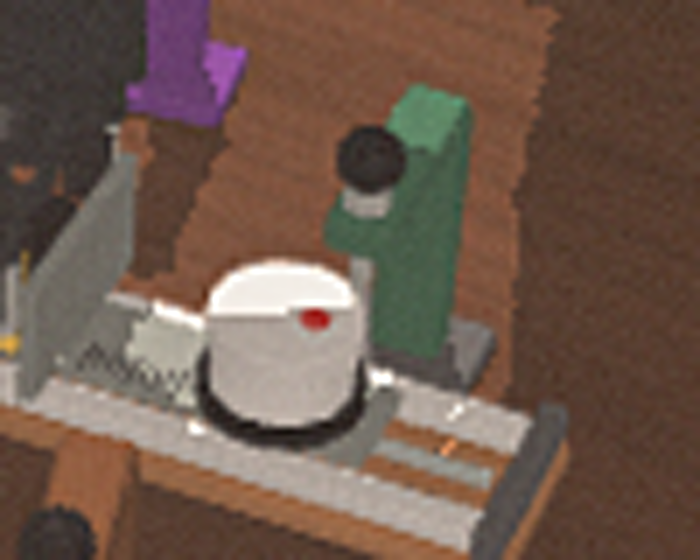

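The spot (crop 315,319) has travelled about 50 mm in the scene view and is still left of the punch shaft (crop 362,270). About 16 mm is left: the ball and arm put the tip 65 to 66.5 mm from the spot's start.

>>> move_arm:
  jaw: [0,0,0,0,0]
  dp:
    - [0.007,0,0]
    - [0.007,0,0]
    - [0.006,0,0]
    - [0,0,0]
    - [0,0,0]
  rotation:
    - [0,0,0]
    - [0,0,0]
    - [0,0,0]
    - [0,0,0]
    - [0,0,0]

```text
clock: 5.55
position: [0.5324, 0.0181, 0.0489]
tool_rot: [-3.142, 0.0, 1.737]
force: [2.2, -3.0, -1.4]
grip_width: 0.0853
```

```bash
python3 look.py pics/c4.png; python3 - <<'E'
from h import *
# average several frames for a cleaner zoom
a=np.mean([grab_frame('scene')[205:265,365:425].astype(float) for _ in range(6)],0).astype(np.uint8)
cv2.imwrite('pics/c5.png',cv2.resize(a,None,fx=10,fy=10,interpolation=cv2.INTER_CUBIC))
E
```

```text
5.55 [-3.14152649e+00  5.63789792e-05  1.73714237e+00] [ 2.19151639 -3.0276908  -1.41453863] [  2.24850593 -14.72403981  48.86919837]
spot 390.13861386138615 246.43069306930693 7 [-3.86032207 99.26026976 72.5       ]
home pred [[367.16705811 240.51368028]] tip pred [[390.40583796 243.53299296]]
```

View pics/c5.png

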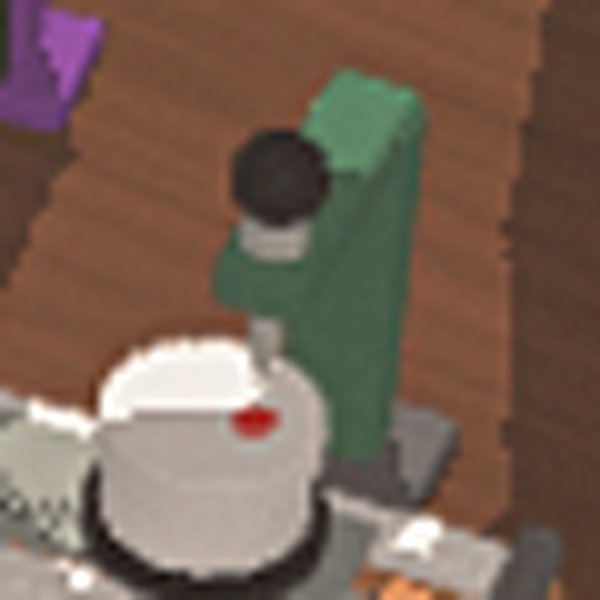

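```bash
python3 - <<'E'
from h import *
q=inrail(plane('scene',390.1+.0,246.6,.0725))/1000
for y in(q[1],q[1]+.003):
    print([((p-[365,205])*10+4.5).round(0).tolist() for p in proj('scene',[goal(q[0],y,z) for z in(.0725,.086,.1,.110,.151)])])
E
```

```text
[[256.0, 421.0], [259.0, 382.0], [263.0, 341.0], [265.0, 312.0], [276.0, 189.0]]
[[266.0, 424.0], [270.0, 385.0], [273.0, 345.0], [276.0, 315.0], [287.0, 192.0]]
```

Comparing with the projected vertical line, the spot is about 1 mm short of the tip axis (tip near crop 263,387; expected 259,382). I will nudge 1 mm, centre the jaws across the rail, and dwell.

>>> move_arm:
  jaw: [0,0,0,0,0,0,0,0,0,0]
  dp:
    - [0.001,-0.0025,0]
    - [0,0,0]
    - [0,0,0]
    - [0,0,0]
    - [0,0,0]
    - [0,0,0]
    - [0,0,0]
    - [0,0,0]
    - [0,0,0]
    - [0,0,0]
  rotation:
    - [0,0,0]
    - [0,0,0]
    - [0,0,0]
    - [0,0,0]
    - [0,0,0]
    - [0,0,0]
    - [0,0,0]
    - [0,0,0]
    - [0,0,0]
    - [0,0,0]

```text
clock: 7.15
position: [0.5303, 0.0186, 0.0489]
tool_rot: [3.142, 0.0, 1.737]
force: [3.3, -4.1, 0.3]
grip_width: 0.0854
```

```bash
python3 look.py pics/c6.png; python3 look.py pics/c6.png |grep spot
```

```text
7.15 [3.14151090e+00 1.55006816e-05 1.73721446e+00] [ 3.30996327 -4.14100236  0.25011668] [  0.33718718 -13.84735216  48.92683178]
spot 390.44897959183675 246.60816326530613 9 [ -3.53060008 100.27514659  72.5       ]
home pred [[367.16705811 240.51368028]] tip pred [[390.40583796 243.53299296]]
spot 390.42148760330576 246.58264462809916 9 [ -3.5980829 100.1706404  72.5      ]
```

>>> move_arm:
  jaw: [40,80,110,140,160,175,190,200,210,220]
  dp:
    - [0,0,0]
    - [0,0,0]
    - [0,0,0]
    - [0,0,0]
    - [0,0,0]
    - [0,0,0]
    - [0,0,0]
    - [0,0,0]
    - [0,0,0]
    - [0,0,0]
  rotation:
    - [0,0,0]
    - [0,0,0]
    - [0,0,0]
    - [0,0,0]
    - [0,0,0]
    - [0,0,0]
    - [0,0,0]
    - [0,0,0]
    - [0,0,0]
    - [0,0,0]
  squeeze: 30

```text
clock: 8.5
position: [0.5292, 0.0183, 0.049]
tool_rot: [-3.14, -0.0, 1.737]
force: [-8.1, -5.3, 15.4]
grip_width: 0.0247
```

>>> move_arm:
  jaw: [255,255,255,255]
  dp:
    - [0,0,0]
    - [0,0,0]
    - [0,0,0]
    - [0,0,0]
  rotation:
    - [0,0,0]
    - [0,0,0]
    - [0,0,0]
    - [0,0,0]

```text
clock: 9.0
position: [0.5292, 0.0183, 0.049]
tool_rot: [-3.14, -0.0, 1.737]
force: [-8.7, -4.3, 15.5]
grip_width: 0.0251
```

```bash
python3 look.py pics/c7.png; python3 - <<'E'
from h import *
a=np.mean([grab_frame('scene')[195:265,325:425].astype(float) for _ in range(4)],0).astype(np.uint8)
cv2.imwrite('pics/c8.png',cv2.resize(a,None,fx=8,fy=8,interpolation=cv2.INTER_CUBIC))
E
```

```text
9.0 [-3.13968346e+00 -2.87114449e-04  1.73710025e+00] [-8.68870291 -4.27992417 15.5190341 ] [ -0.81097961 -13.954693    49.0165845 ]
spot 390.4562211981567 246.5299539170507 7 [ -3.84472296 100.17575899  72.5       ]
home pred [[367.16705811 240.51368028]] tip pred [[390.40583796 243.53299296]]
```

View pics/c8.png

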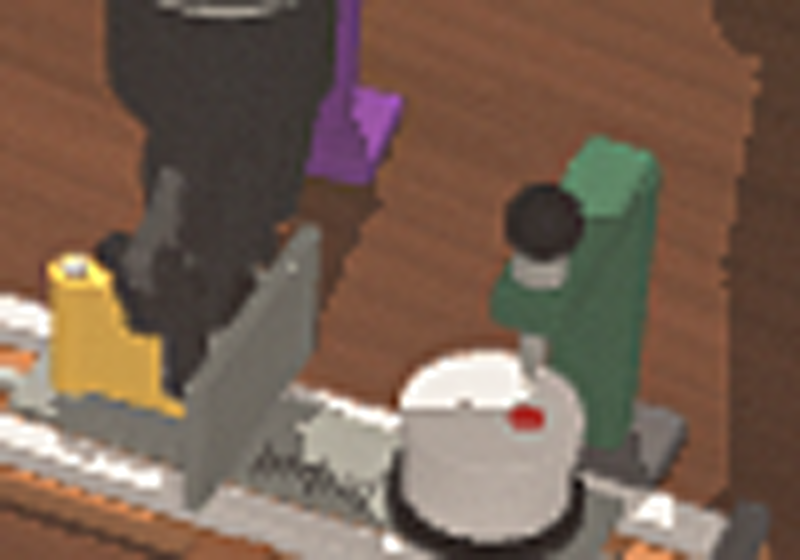

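```bash
python3 -c "
from h import *
print(workorder.job_done());s=bot.observe();print(s['clock'],s['grip_width'],s['force'])"
```

```text
the job is handed in; nothing more can be done
None
the job is handed in; nothing more can be done
```

I handed the job in at about 9 s on the robot's clock, with the fingers still holding the leg and the lever closed. No verdict came back.

- **Sequence:** I pushed the leg about 66 mm with the open fingers on the push plate. I held it about 1 s under the green punch with the lever open, then closed the jaws at 30 N around the tab and lever.
- **Lever:** the jaw opening reads 25.1 mm against the nominal 26 mm over tab and closed lever. The last picture shows the lever lined up along the rail.
- **Spot under tip:** the spot stayed put while the lever closed (100.2 mm along the rail before and after). In the scene view it lies within about 1 mm of the punch axis along the rail.
- **Disagreements:**
  - The two cameras differ by about 1.5 mm on where the tip stands along the rail.
  - They also differ by about 3 mm across the rail, where the leg cannot be adjusted anyway.
  - The first tip reading from the scene view was poor, so I relied on the punch's ball and arm instead.
  - The top view was blocked by the arm during the final checks.
- **Forces:** the tool felt a steady reaction of about 15 N upwards and 9 N sideways after the squeeze, well below the limits.

The turntable stock and the spare tin were not touched.

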